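# Let the corks into the cork bin and ease its lid shut

### The job

Two wine corks wait on the little ramp beside the lidded cork bin. Press the bin's lever plate down from above with the fingertips until the lid stands wide open and both corks have rolled in, then let the lever come up slowly under the fingers, so that the lid closes fully without slamming, and move clear. Do not grip anything, touch the lid or the corks, or disturb the other things on the table.

Things in the scene. Friction and masses are not known exactly. Their poses are not given: they have to be found in the camera images.
- bin: Dark steel cork bin, fixed, open box 170 (x) x 180 (y) x 120 high. Origin: centre of its underside, on the table; x points to its back (hinge), y to its left, z up. Lever along its right (-y) flank. Steel ramp on its left, 62 wide, centred at bin x = -30, rising at 20 degrees from the rim (y = 92) to y = 173; side walls up to 169 above the table.
- plate_top (a point): Flat steel plate on the lever, 40 (x) x 60 (y) x 6 thick, in front of the bin. Origin: centre of its top face, z out of it. Lid shut: at bin x = -173, y = 0, top 99 above the table, front edge higher (tilt 0.2). Fully pressed: 76 lower, top 23 above the table, bin x = -171, front edge lower (tilt 0.25). A 10 thick bar runs under it.
- lever_angle (a joint): Lever angle, rad: 0 at rest (plate up), 0.45 fully pressed (stop). Pivot at bin x = -6, z = 65, axis along bin y; plate centre at 170 radius. Pressing at the plate's centre takes 5 to 10 N; let go, weight and spring snap it up. A plate rising at no more than 50 mm/s at any moment is gentle.
- lid_angle (a joint): Lid angle, rad: 0 shut, about 1.0 fully open with the lever at its stop; linked to the lever, about 2.2 rad per rad of lever. The lid does not stay open by itself.
- lever: The whole steel lever with its plate and side bar; its origin lies on the pivot, beside the right flank of the bin.
- lid: The lid, an aluminium cap 170 x 180 x 30 high, resting on the rim (top 150 above the table when shut), hinged at the bin's back edge; its front edge rises and swings backwards. Origin: middle of the hinge line (bin x = 82, z = 120). Its left side holds the corks back on the ramp until it is up about 0.3 rad.
- lid_front (a point): Middle of the lid's upper front edge.
- cork1: Wine cork, 24 diameter, 45 long, lying across the ramp next to the lid. Its origin lies on its surface and turns with it.
- cork1_center (a point): Centre of cork1.
- cork2: Wine cork like cork1, lying behind it on the ramp.
- cork2_center (a point): Centre of cork2.
- teacup: White handleless teacup, 68 diameter, 50 high, loose, stands to the left of the plate; origin centre of underside. Leave it.
- wine: Standing wine bottle, 74 diameter, 290 high, loose; origin centre of underside. Leave it.
- teapot: Clay teapot, about 170 over spout and handle, 95 high, loose; origin centre of underside. Leave it.
- tin: White jar with wooden lid, 80 diameter, 100 high, loose, stands to the right of the plate, beyond the side bar; origin centre of underside. Leave it.
- scoop: Wooden tea spoon lying on the table, loose. Leave it.
- bowl: Clay bowl, 110 diameter, 50 high, loose; origin centre of underside. Leave it.
- teabox: Wooden tea box, 90 x 130 x 45 high, loose; origin centre of underside. Leave it.
Mind the look-alikes: they are no part of the job. Of the things shaped like the scoop, the wooden one is meant.

How it is judged (in metres and radians):
On the way:
1. the lid is held wide open (over 0.75 rad) by fingers pressing the lever plate (value of joint lid_angle above 0.75 rad and contact force between the fingers and lever above 0.5 N), for 0.3 s.
At the end, for the whole second after the job is handed in: The lid is shut (within 0.05 rad) with the lever up (within 0.03 rad), both corks lie at rest inside the bin (centres below 90 mm), and every other thing stands where it was (within 20 mm, not tipped by over 0.2 rad) (value of joint lid_angle below 0.05 rad and value of joint lever_angle below 0.03 rad and z of cork1_center in the frame of bin between 0 and 0.09 m and x of cork1_center in the frame of bin between -0.085 and 0.085 m and y of cork1_center in the frame of bin between -0.09 and 0.09 m and linear speed of each of cork1, cork2 below 0.05 m/s and z of cork2_center in the frame of bin between 0 and 0.09 m and x of cork2_center in the frame of bin between -0.085 and 0.085 m and y of cork2_center in the frame of bin between -0.09 and 0.09 m and distance of each of teacup, wine, teapot, tin, scoop, bowl, teabox from where it was at the start of the episode below 0.02 m and angle between each of teacup, wine, teapot, tin, scoop, bowl, teabox's own z axis and vertical below 0.2 rad); the robot touches nothing.
It fails at once if the lid slams: it falls faster than 1.6 rad/s in the last 0.3 rad before it is shut (value of joint lid_angle below 0.3 rad and velocity of joint lid_angle below -1.6 rad/s).
It fails at once if the robot touches the lid (contact force between any of the fingers, the arm and lid above 0.5 N).
It fails at once if the robot touches or lifts a cork (contact force between any of the fingers, the arm and cork1 above 0.3 N or contact force between any of the fingers, the arm and cork2 above 0.3 N or height (world z) of any of cork1_center, cork2_center above 0.21 m).
It fails at once if the plate is gripped (fingers reaching down past its edges) instead of pressed on top (z of the grasp point in the frame of plate_top between -0.03 and 0.003 m and distance between the grasp point and plate_top below 0.06 m).
It fails at once if a bystander is moved by over 20 mm or tipped (distance of any of teacup, wine, teapot, tin, scoop, bowl, teabox from where it was at the start of the episode above 0.02 m or angle between any of teacup, wine, teapot, tin, scoop, bowl, teabox's own z axis and vertical above 0.2 rad).
It also fails if it takes over 42 s, if anything falls off the work surface, if the arm or the gripper's body presses on something with over 40 N, if the wrist force passes 120 N, or if a joint passes its speed limit or range.

### The arm

A 6-joint arm with a two-finger parallel gripper is mounted at the origin on the work surface. World frame = base frame: x ahead of the robot, y to its left, z up, the work surface at z = 0. Lengths are in mm, angles in rad, forces in N, time in s.
With the tool pointing down it reaches from about 300 to 750 mm from the base axis. Payload 8.5 kg.
Tool frame: the origin (TCP) lies midway between the tips of the shut fingers; the grasp point (between the pads) lies 19 mm behind it; z points along the fingers, y is the direction in which the jaws open and shut (so a half turn about z gives the same grasp; the last joint's range is limited). The gripper opens to 85 mm and grips with 20 to 120 N. Pads are 22 mm wide; open, the fingers measure 114 mm over their backs; the gripper's body (76 mm by 85 mm) begins 54 mm behind the grasp point. The pads swing forward as they close: fully open they stand 13 mm farther back than shut.
Start: joints at [1.025, 0.381, 1.297, -0, 1.464, -0.215], TCP at [178.631, 520.165, 206.822] pointing down, gripper open.
Joint ranges: [-3.11, 3.11], [-0.89, 2.33], [0.22, 2.48], [-1.42, 4.56], [0.17, 2.85], [-2.88, 2.88]. Speed limits (rad/s): [2.39, 2.39, 3.14, 3.14, 3.14, 3.14].

### API

Orientations are given as a unit quaternion [x, y, z, w].
In Python, from cell import arm gives the robot as it stands.
- The arm moves only by the tool carry_out, never from a script. Its argument "motion" is a list of rows, each an object of numbers: "x", "y", "z": the shift along the tool's x, y, z in m; "twist": the turn about the tool's z in rad; "hand": the finger opening in m, from 0 to 0.0854. A call has 1 to 12 rows; each row is the pose to reach, as a shift and turn from the pose measured when the call began, along the tool's axes at that moment; what a row does not reach only later rows make up. A row lasts 1/8 s, in which the tool goes at most 62.5 mm and 10.7 degrees, less where a joint would pass 70% of its speed; a pose out of reach is approached as far as the arm can. A call with a gripper value outside its range is refused whole. The fingers move at their own pace and stop on an object; "grip_force" is the grip in N (left out, the last holds). Time passes only in rows, so rows that repeat a pose let the fingers close. It gives the time, the measured TCP pose, the force and the opening at its end, in the units of the state.
- arm.state(): the state, without advancing time (a new reading comes with each control period).
- arm.grab_frame(name): name is "scene" or "top" or "wrist"; returns (picture, depth): 420x560x3 uint8, red, green, blue; 420x560 float32, mm along the optical axis (not along the pixel's ray), 0 where there is no reading.
- arm.camera_model(name): a dict with "intrinsics" (3x3 intrinsics, pixels), "rvec" (rotation vector, rad) and "tvec" (3), from world to camera coordinates, as OpenCV has them. Camera axes: x right, y down, z forward; pixel columns grow to the right and rows downward; lengths in mm; the calibration is good to about 2 mm. The wrist camera is an equidistant fisheye: a pixel r from the principal point sees the ray r / f radians off the axis. A picture is of the moment at which its call begins: read the wrist's pose just before it. camera_model takes no time and is no camera call; for the wrist camera it gives the pose at the moment of the call.
- arm.close_job(): hands the job in, once; it reports no verdict.
The state is a dict: "t": time; "joint_positions": joint angles; "qd": joint speeds; "tau": joint torques, N m; "tcp_pos": TCP position; "eef_rot": TCP orientation; "ft_force": force on the tool from outside, world axes, zero at the start; "moment": the same for the moment, N m; "opening": finger opening in mm.
Only numpy, scipy, OpenCV 4.12 (cv2) and the standard library are available. Lean on these libraries where they do the work, as an engineer would, in place of code of your own. Each camera call takes 0.05 s, during which the arm holds its last target.

## Working session

There is one attempt and no reset: what is moved stays moved. The work goes in short steps, Python scripts to look and compute and a tool call to move; the robot and the scene stay as the last step left them, time stands still between calls to the robot, and variables do not carry over. Pictures are saved under pics/ and viewed, and the job is handed in when it is done.

Besides the shell and the picture viewer there is one more tool, called after ">>>" by a JSON object that holds its "fn" and its "kwargs". carry_out: Moves the arm, as the interface text tells. Its arguments: {"type":"object","properties":{"motion":{"type":"array"},"grip_force":{"type":"number"}},"required":["motion"]}

```bash
mkdir -p pics; ls; cat > h.py <<'E'
import numpy as np, cv2
from cell import arm
from scipy.spatial.transform import Rotation as R
def grab(n):
    p,d=arm.grab_frame(n); m=arm.camera_model(n); return p,d,m
def world(d,m,us,vs):
    K=np.array(m["intrinsics"]);Rm=cv2.Rodrigues(np.array(m["rvec"],float))[0];t=np.array(m["tvec"],float).ravel()
    us=np.asarray(us);vs=np.asarray(vs);z=d[vs,us].astype(float)
    c=np.stack([(us-K[0,2])/K[0,0]*z,(vs-K[1,2])/K[1,1]*z,z],-1)
    return (c-t)@Rm
E
python3 - <<'E'
from h import *
for n in ("scene","top"):
    p,d,m=grab(n); cv2.imwrite(f"pics/{n}0.png",p[:,:,::-1]); np.savez(f"{n}0.npz",p=p,d=d,**{k:np.array(m[k]) for k in("intrinsics","rvec","tvec")})
    print(m)
print(arm.state())
E
```

```text
pics
{'intrinsics': array([[414.87444881,   0.        , 277.1375174 ],
       [  0.        , 414.87444881, 211.2799969 ],
       [  0.        ,   0.        ,   1.        ]]), 'rvec': array([ 1.63150266,  1.91318865, -0.79035059]), 'tvec': array([ 166.35983236, -290.49920221, 1932.44219838])}
{'intrinsics': array([[436.24756873,   0.        , 277.71614093],
       [  0.        , 436.24756873, 216.86821162],
       [  0.        ,   0.        ,   1.        ]]), 'rvec': array([ 2.20330081, -2.18793598,  0.07999748]), 'tvec': array([ -65.85764825,  547.90217555, 1330.30737168])}
{'t': 0.1, 'joint_positions': array([ 1.02472109e+00,  3.81134237e-01,  1.29814105e+00, -3.48443617e-05,
        1.46359869e+00, -2.15300106e-01]), 'qd': array([ 7.85640432e-04, -2.13804792e-03, -4.47937382e-04, -8.67253679e-05,
       -8.11402323e-04, -3.32484169e-04]), 'tau': array([ 4.11017056e-03, -4.49221087e+01, -2.31659317e+01, -1.33342382e-04,
        3.62208819e-03, -4.00702021e-06]), 'tcp_pos': array([178.4868891 , 519.93123772, 206.28533712]), 'eef_rot': array([ 1.64632735e-01,  9.86354729e-01, -6.01232178e-04, -2.21962702e-04]), 'ft_force': array([-0.22486023, -0.21654867,  0.19286319]), 'moment': array([-0.02478839,  0.00043101, -0.00724284]), 'opening': 85.22642373611046}
```

View pics/scene0.png

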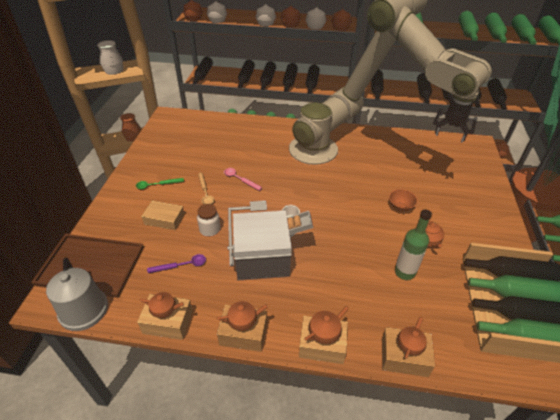

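View pics/top0.png

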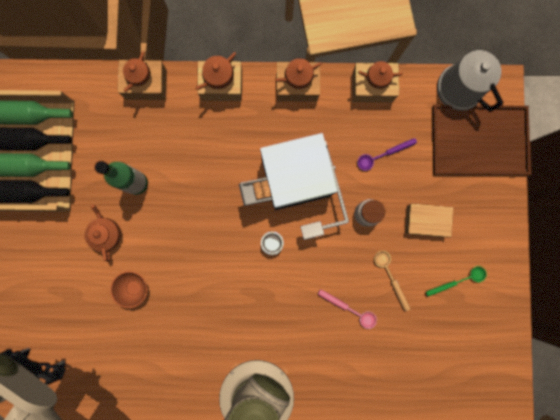

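The top view shows the lid (300,172), the ramp with corks (257,190), the lever plate (312,230), the teacup (272,243) and the tin (370,213). Next I'll measure the plate and lid.

```bash
python3 - <<'E'
from h import *
f=np.load("top0.npz");p,d=f["p"],f["d"]
m={k:f[k] for k in("intrinsics","rvec","tvec")}
vv,uu=np.mgrid[0:420,0:560]
W=world(d,m,uu.ravel(),vv.ravel()).reshape(420,560,3)
np.save("W.npy",W)
for (u,v) in [(312,230),(310,228),(316,232),(300,172),(257,190),(272,243),(370,213),(450,350),(345,200)]: print(u,v,W[v,u].round(0),p[v,u])
def rep(name,mask):
    mask=mask.astype(np.uint8); n,l,s,c=cv2.connectedComponentsWithStats(mask)
    for i in range(1,n):
        if s[i,4]<40: continue
        q=W[l==i]; r=cv2.minAreaRect(q[:,:2].astype(np.float32)); print(name,c[i].round(),s[i,4],"c",np.round(r[0]),"size",np.round(r[1]),"ang",round(r[2],1),"z",q[:,2].min().round(),np.median(q[:,2]).round(),q[:,2].max().round())
box=(uu>230)&(uu<400)&(vv>120)&(vv<260)
z=W[:,:,2]
rep("lid",box&(z>138)&(z<165))
rep("plate",(uu>295)&(uu<328)&(vv>215)&(vv<245)&(z>80)&(z<120))
rep("cup",(uu>255)&(uu<290)&(vv>228)&(vv<260)&(z>15)&(z<70))
rep("tin",(uu>352)&(uu<390)&(vv>195)&(vv<235)&(z>60)&(z<120))
P=cv2.resize(p[130:270,220:400],None,fx=4,fy=4,interpolation=cv2.INTER_CUBIC);cv2.imwrite("pics/crop0.png",P[:,:,::-1])
E
```

```text
312 230 [ 506. -161.   96.] [216 201 181]
310 228 [ 512. -155.   95.] [215 200 179]
316 232 [ 500. -172.  102.] [221 210 187]
300 172 [ 666. -122.  154.] [224 227 225]
257 190 [614.  -3. 159.] [205 140  82]
272 243 [468. -45.   4.] [222 226 218]
370 213 [ 557. -330.   98.] [110  62  37]
450 350 [ 141. -598.   -4.] [165  97  52]
345 200 [ 604. -273.   -1.] [171 102  52]
lid [293. 172.] 4452 c [665. -78.] size [171. 268.] ang 14.4 z 138.0 150.0 165.0
plate [313. 229.] 300 c [ 510. -169.] size [39. 78.] ang 14.4 z 86.0 99.0 108.0
cup [271. 242.] 184 c [469. -43.] size [63. 63.] ang 0.5 z 15.0 46.0 58.0
tin [371. 211.] 572 c [ 563. -335.] size [75. 73.] ang 0.8 z 60.0 99.0 108.0
```

View pics/crop0.png

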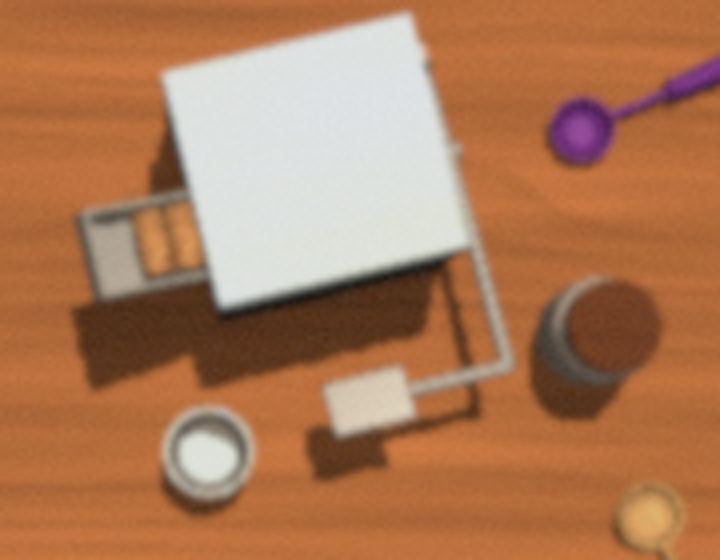

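The crop shows the plate corners at crop (323,385), (405,366), (415,415), (337,438). The lid corners are at (163,73), (410,12), (472,247), (220,310). I'll cast rays onto the known heights.

```bash
cat >> h.py <<'E'
def ray(m,uv,z):
    K=np.array(m["intrinsics"]);Rm=cv2.Rodrigues(np.array(m["rvec"],float))[0];t=np.array(m["tvec"],float).ravel()
    uv=np.atleast_2d(uv).astype(float); r=np.c_[(uv-[K[0,2],K[1,2]])/[K[0,0],K[1,1]],np.ones(len(uv))]@Rm
    o=-Rm.T@t; return o+r*((z-o[2])/r[:,2])[:,None]
E
python3 - <<'E'
from h import *
f=np.load("top0.npz");p,d=f["p"],f["d"];W=np.load("W.npy")
m={k:f[k] for k in("intrinsics","rvec","tvec")}
off=np.array([220,130])
c=lambda a:(np.array(a)+.5)/4-.5+off
L=ray(m,c([(163,73),(410,12),(472,247),(220,310)]),150)[:,:2]  # BL(back-left),BR,FR,FL
print(L.round(),[np.linalg.norm(L[i]-L[(i+1)%4]).round() for i in range(4)])
P=ray(m,c([(323,385),(405,366),(415,415),(337,438)]),99)[:,:2]
print("plate",P.round(),P.mean(0).round(1),[np.linalg.norm(P[i]-P[(i+1)%4]).round() for i in range(4)])
ex=(L[0]+L[1]-L[2]-L[3]);yaw=np.arctan2(ex[1],ex[0]); ey=(L[0]+L[3]-L[1]-L[2]);y2=np.arctan2(ey[1],ey[0])-np.pi/2
y=(yaw+y2)/2;print("yaw",yaw,y2)
C=L.mean(0); e=np.array([np.cos(y),np.sin(y)]);print("bin",C.round(1),"plate pred",(C-173*e).round(1))
# plate by depth+colour
mask=(p.min(2)>150)&(abs(W[:,:,2]-99)<12);mask[:, :295]=0;mask[:,326:]=0;mask[:215]=0;mask[245:]=0
q=W[mask];print("plate depth",q.mean(0).round(1),len(q))
s=arm.state();print(s["tcp_pos"],R.from_quat(s["eef_rot"]).as_matrix().round(3))
# scene view check of plate
E
```

```text
[[ 734.  -11.]
 [ 779. -184.]
 [ 613. -228.]
 [ 567.  -52.]] [np.float64(179.0), np.float64(172.0), np.float64(182.0), np.float64(172.0)]
plate [[ 518. -127.]
 [ 532. -186.]
 [ 496. -194.]
 [ 479. -137.]] [ 506.3 -161.1] [np.float64(61.0), np.float64(36.0), np.float64(59.0), np.float64(40.0)]
yaw 0.24910345594541367 0.2537334414530781
bin [ 673.4 -118.6] plate pred [ 505.8 -161.6]
plate depth [ 506.6 -161.1   99.3] 233
[178.4868891  519.93123772 206.28533712] [[-0.946  0.325 -0.001]
 [ 0.325  0.946 -0.001]
 [ 0.    -0.001 -1.   ]]
```

The lid sides measure 172×180, and the plate's ray and depth centres agree with the prediction from the bin pose to within 1 mm. The plate centre is (506,-161.3) and the yaw is 0.251. I'll travel at z≈206 with the fingers shut and the jaw axis turned along bin y.

>>> {"fn": "carry_out", "kwargs": {"motion": [{"x": -0.01, "y": -0.01, "z": -0.005, "twist": 0, "hand": 0}, {"x": -0.03, "y": -0.03, "z": -0.01, "twist": -0.03, "hand": 0}, {"x": -0.06, "y": -0.06, "z": -0.01, "twist": -0.06, "hand": 0}, {"x": -0.09, "y": -0.09, "z": -0.01, "twist": -0.09, "hand": 0}, {"x": -0.12, "y": -0.12, "z": -0.01, "twist": -0.12, "hand": 0}, {"x": -0.15, "y": -0.15, "z": -0.01, "twist": -0.15, "hand": 0}, {"x": -0.18, "y": -0.18, "z": -0.01, "twist": -0.18, "hand": 0}, {"x": -0.21, "y": -0.21, "z": -0.01, "twist": -0.21, "hand": 0}, {"x": -0.24, "y": -0.24, "z": -0.01, "twist": -0.24, "hand": 0}, {"x": -0.27, "y": -0.27, "z": -0.01, "twist": -0.27, "hand": 0}, {"x": -0.29, "y": -0.29, "z": -0.01, "twist": -0.29, "hand": 0}, {"x": -0.3, "y": -0.3, "z": -0.01, "twist": -0.3, "hand": 0}]}}

```text
t: 1.6
tcp_pos: [364.9, 137.0, 216.7]
eef_rot: [0.016, 1.0, -0.001, -0.0]
ft_force: [0.2, 0.7, 0.5]
opening: -0.2
```

```bash
cat > delta.py <<'E'
from h import *
import sys
s=arm.state();M=R.from_quat(s["eef_rot"]).as_matrix()
T=np.array([506,-161.3,float(sys.argv[1])])
print("t",s["t"],"tcp",s["tcp_pos"].round(1),"op",round(s["opening"],1),"F",s["ft_force"].round(2))
print("tool shift mm",(M.T@(T-s["tcp_pos"])).round(1))
ang=np.arctan2(M[1,1],M[0,1]); w=np.pi/2+.251-ang; print("twist",-w,"approach",M[:,2].round(3),"q",s["joint_positions"].round(2))
E
python3 delta.py 160
```

```text
t 1.6 tcp [364.9 137.  216.7] op -0.2 F [0.17 0.66 0.5 ]
tool shift mm [-150.7 -293.5   57.1]
twist -0.28348299560882406 approach [-0.001 -0.001 -1.   ] q [ 0.05  0.09  1.67 -0.    1.38 -1.48]
```

>>> {"fn": "carry_out", "kwargs": {"motion": [{"x": -0.005, "y": -0.01, "z": 0, "twist": -0.01, "hand": 0}, {"x": -0.02, "y": -0.04, "z": 0, "twist": -0.04, "hand": 0}, {"x": -0.037, "y": -0.073, "z": 0, "twist": -0.07, "hand": 0}, {"x": -0.055, "y": -0.107, "z": 0, "twist": -0.105, "hand": 0}, {"x": -0.072, "y": -0.14, "z": 0, "twist": -0.14, "hand": 0}, {"x": -0.09, "y": -0.175, "z": 0, "twist": -0.175, "hand": 0}, {"x": -0.107, "y": -0.21, "z": 0, "twist": -0.21, "hand": 0}, {"x": -0.125, "y": -0.245, "z": 0.01, "twist": -0.24, "hand": 0}, {"x": -0.14, "y": -0.272, "z": 0.02, "twist": -0.265, "hand": 0}, {"x": -0.148, "y": -0.288, "z": 0.035, "twist": -0.28, "hand": 0}, {"x": -0.151, "y": -0.293, "z": 0.05, "twist": -0.283, "hand": 0}, {"x": -0.151, "y": -0.2935, "z": 0.057, "twist": -0.283, "hand": 0}]}}

```text
t: 3.1
tcp_pos: [505.6, -160.7, 159.0]
eef_rot: [-0.125, 0.992, -0.0, -0.001]
ft_force: [0.1, 0.2, 0.4]
opening: 0.0
```

```bash
python3 delta.py 100; python3 - <<'E'
from h import *
for n in("scene","wrist","top"):
    p,d,m=grab(n); cv2.imwrite(f"pics/{n}1.png",p[:,:,::-1])
p=cv2.imread("pics/scene1.png")[170:290,180:340];q=cv2.imread("pics/top1.png")[130:270,220:400]
cv2.imwrite("pics/s1.png",cv2.resize(p,None,fx=4,fy=4,interpolation=2));cv2.imwrite("pics/t1.png",cv2.resize(q,None,fx=4,fy=4,interpolation=2))
E
```

```text
t 3.1 tcp [ 505.6 -160.7  159. ] op 0.0 F [0.14 0.24 0.38]
tool shift mm [-0.3 -0.7 59. ]
twist -0.0005054229273429023 approach [-0.002 -0.    -1.   ] q [-0.53  0.39  1.43 -0.    1.32 -2.35]
```

View pics/s1.png

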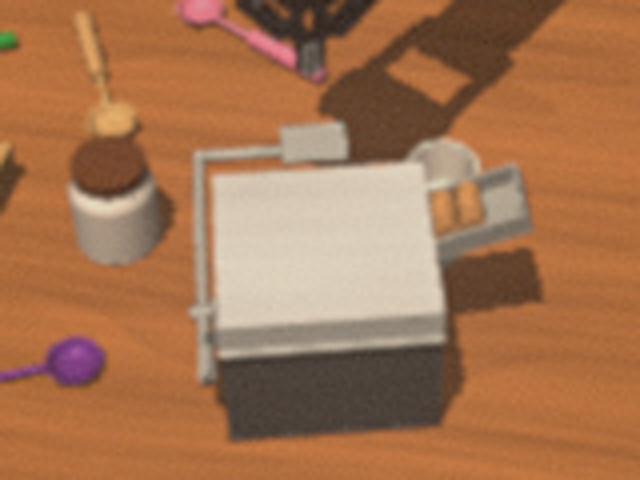

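View pics/wrist1.png

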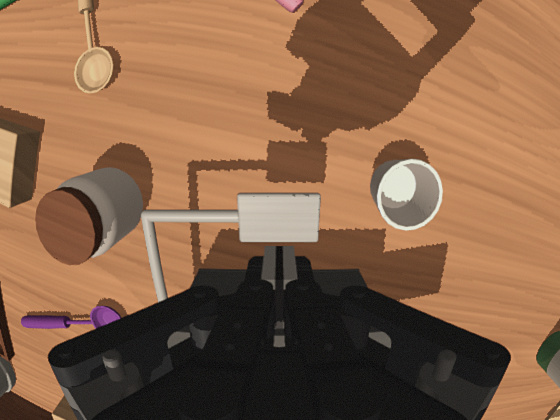

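The scene crop shows the shut fingertips above the plate (crop 310,60), with the corks at (455,205). The wrist view shows the plate (280,217) centred under the fingers (column 280), clear of the cup and tin. Now I'll descend.

>>> {"fn": "carry_out", "kwargs": {"motion": [{"y": -0.0005, "z": 0.005, "hand": 0}, {"y": -0.0005, "z": 0.015, "hand": 0}, {"y": -0.0005, "z": 0.025, "hand": 0}, {"y": -0.0005, "z": 0.035, "hand": 0}, {"y": -0.0005, "z": 0.043, "hand": 0}, {"y": -0.0005, "z": 0.049, "hand": 0}, {"y": -0.0005, "z": 0.053, "hand": 0}, {"y": -0.0005, "z": 0.056, "hand": 0}, {"y": -0.0005, "z": 0.059, "hand": 0}, {"y": -0.0005, "z": 0.062, "hand": 0}, {"y": -0.0005, "z": 0.065, "hand": 0}, {"y": -0.0005, "z": 0.068, "hand": 0}]}}

```text
invalid input at $.motion[0]: expected keys x, y, z, twist, hand
```

```bash
python3 delta.py 25
```

```text
t 3.25 tcp [ 506.  -160.6  160.1] op 0.4 F [-0.06 -0.43  0.39]
tool shift mm [ 1.000e-01 -6.000e-01  1.351e+02]
twist 0.00014642258143160447 approach [-0.001 -0.001 -1.   ] q [-0.53  0.39  1.43 -0.    1.32 -2.35]
```

>>> {"fn": "carry_out", "kwargs": {"motion": [{"x": 0, "y": -0.0005, "z": 0.005, "twist": 0, "hand": 0}, {"x": 0, "y": -0.0005, "z": 0.015, "twist": 0, "hand": 0}, {"x": 0, "y": -0.0005, "z": 0.025, "twist": 0, "hand": 0}, {"x": 0, "y": -0.0005, "z": 0.035, "twist": 0, "hand": 0}, {"x": 0, "y": -0.0005, "z": 0.043, "twist": 0, "hand": 0}, {"x": 0, "y": -0.0005, "z": 0.049, "twist": 0, "hand": 0}, {"x": 0, "y": -0.0005, "z": 0.053, "twist": 0, "hand": 0}, {"x": 0, "y": -0.0005, "z": 0.056, "twist": 0, "hand": 0}, {"x": 0, "y": -0.0005, "z": 0.059, "twist": 0, "hand": 0}, {"x": 0, "y": -0.0005, "z": 0.062, "twist": 0, "hand": 0}, {"x": 0, "y": -0.0005, "z": 0.065, "twist": 0, "hand": 0}, {"x": 0, "y": -0.0005, "z": 0.068, "twist": 0, "hand": 0}]}}

```text
t: 4.75
tcp_pos: [506.1, -161.2, 92.0]
eef_rot: [-0.125, 0.992, -0.001, -0.0]
ft_force: [-0.1, 0.0, -0.1]
opening: 0.2
```

```bash
python3 delta.py 25
```

```text
t 4.75 tcp [ 506.1 -161.2   92. ] op 0.2 F [-0.13  0.02 -0.07]
tool shift mm [ 0.1 -0.1 67. ]
twist 0.00014942941749551686 approach [-0.001 -0.001 -1.   ] q [-0.53  0.46  1.53 -0.    1.15 -2.35]
```

There's no force at z=92, though contact was expected near 100. I'll look before going on.

```bash
python3 - <<'E'
from h import *
for n in("scene","wrist"):
    p,d,m=grab(n); cv2.imwrite(f"pics/{n}2.png",p[:,:,::-1])
print(arm.state()["ft_force"])
p=cv2.imread("pics/scene2.png")[170:290,180:340]
cv2.imwrite("pics/s2.png",cv2.resize(p,None,fx=4,fy=4,interpolation=2))
E
```

```text
[ 0.91002085 -0.50067057 -0.23066083]
```

View pics/s2.png

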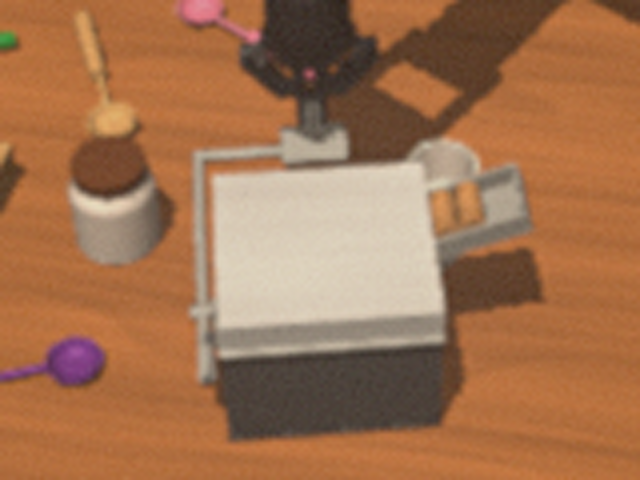

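View pics/wrist2.png

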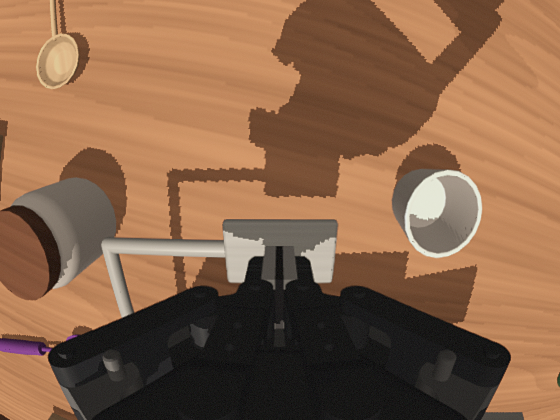

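The fingertips are right above the plate's middle with no lid motion yet, so the real tips may sit a few mm behind the TCP. I'll creep down until force shows. The grasp point stays about 10 mm above the plate, which is safe.

>>> {"fn": "carry_out", "kwargs": {"motion": [{"x": 0, "y": 0, "z": 0.001, "twist": 0, "hand": 0}, {"x": 0, "y": 0, "z": 0.002, "twist": 0, "hand": 0}, {"x": 0, "y": 0, "z": 0.003, "twist": 0, "hand": 0}, {"x": 0, "y": 0, "z": 0.003, "twist": 0, "hand": 0}]}}

```text
t: 5.35
tcp_pos: [505.9, -161.1, 88.8]
eef_rot: [-0.125, 0.992, -0.0, -0.001]
ft_force: [0.3, 0.3, 0.3]
opening: 0.1
```

```bash
python3 delta.py 25
```

```text
t 5.35 tcp [ 505.9 -161.1   88.8] op 0.1 F [0.31 0.31 0.31]
tool shift mm [-0.1 -0.2 63.8]
twist 0.00019057714947012805 approach [-0.001 -0.001 -1.   ] q [-0.53  0.47  1.53 -0.    1.14 -2.35]
```

```bash
python3 - <<'E'
from h import *
p,d,m=grab("scene")
cv2.imwrite("pics/s3.png",cv2.resize(p[170:235,225:305],None,fx=8,fy=8,interpolation=2)[:,:,::-1])
f=np.load("scene0.npz")
print("lid depth change",np.median((d-f["d"])[215:240,240:285]), "plate change px",np.median((d-f["d"])[205:209,253:265]))
for v in range(190,214,1):
    print(v,[tuple(int(a) for a in world(d,m,[u],[v])[0]) for u in (253,256,258,260,263)], p[v,258])
E
```

```text
lid depth change 0.07531738 plate change px 1.888916
190 [(525, -171, 184), (528, -160, 189), (495, -160, 159), (522, -147, 186), (500, -140, 167)] [86 60 50]
191 [(510, -175, 166), (525, -160, 182), (501, -158, 160), (521, -147, 180), (505, -139, 167)] [92 64 47]
192 [(516, -173, 167), (516, -163, 168), (504, -158, 158), (517, -148, 171), (513, -138, 169)] [75 56 44]
193 [(516, -174, 162), (525, -161, 172), (504, -158, 153), (521, -147, 170), (509, -139, 160)] [61 51 41]
194 [(519, -173, 160), (521, -162, 163), (509, -157, 153), (517, -148, 161), (507, -139, 154)] [64 55 51]
195 [(358, -212, 2), (518, -163, 155), (509, -157, 149), (520, -148, 159), (349, -172, 0)] [76 64 56]
196 [(361, -211, 0), (520, -162, 152), (517, -156, 151), (511, -150, 146), (353, -171, -1)] [98 88 79]
197 [(356, -212, -10), (516, -163, 144), (517, -156, 146), (513, -149, 143), (363, -169, 2)] [100  92  81]
198 [(374, -208, 1), (514, -164, 137), (1580, 77, 1158), (512, -150, 137), (367, -168, 0)] [98 89 80]
199 [(379, -207, 0), (517, -164, 135), (512, -157, 131), (510, -150, 130), (370, -168, -2)] [94 85 76]

[... 771 characters left out ...]
 95), (517, -157, 96), (515, -150, 95), (513, -139, 95)] [184 173 153]
208 [(520, -175, 91), (527, -163, 100), (515, -158, 88), (522, -149, 97), (516, -139, 92)] [184 171 151]
209 [(527, -174, 92), (526, -163, 94), (526, -156, 94), (524, -149, 93), (522, -138, 93)] [164 150 133]
210 [(535, -172, 95), (529, -162, 92), (527, -155, 91), (525, -149, 89), (432, -156, -2)] [114  98  83]
211 [(445, -194, 0), (443, -182, -1), (441, -175, -2), (442, -166, 0), (435, -156, -5)] [114  92  77]
212 [(455, -192, 3), (447, -182, -2), (595, -141, 149), (593, -134, 148), (593, -124, 150)] [175 155 139]
213 [(605, -156, 152), (603, -146, 151), (598, -140, 148), (598, -133, 149), (597, -123, 149)] [209 192 171]
```

View pics/s3.png

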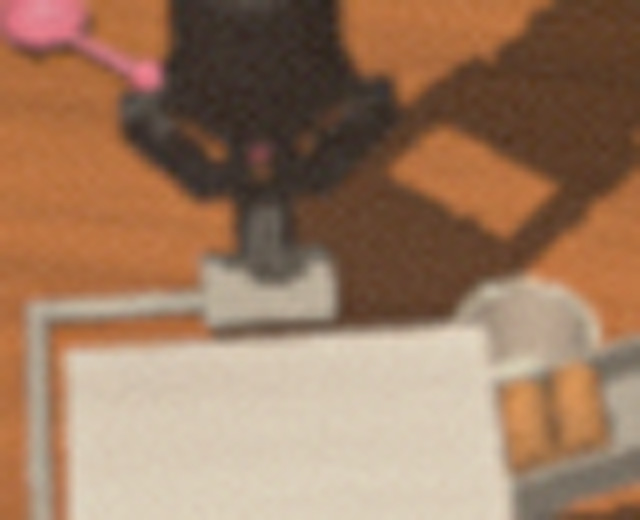

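The force and picture hint that the real tips sit above the reported TCP. I'll compute the tip height from the earlier pictures by casting rays onto the finger plane.

```bash
python3 - <<'E'
from h import *
m=arm.camera_model("scene")
def atx(uv,x):
    a=ray(m,uv,0)[0];b=ray(m,uv,200)[0];k=(x-a[0])/(b[0]-a[0]);return (a+k*(b-a)).round(1)
for name,uv in (("s1 TCP159.5",(257.4,188.9)),("s3 TCP88.8",(258.1,204.3))):
    print(name,[atx(uv,x) for x in (506,516)])
for n in("scene1","scene2"):
    a=cv2.imread(f"pics/{n}.png")[175:215,240:275];cv2.imwrite(f"pics/{n}z.png",cv2.resize(a,None,fx=16,fy=14,interpolation=0))
E
```

```text
s1 TCP159.5 [array([ 506. , -159.9,  174.5]), array([ 516. , -157.7,  183.7])]
s3 TCP88.8 [array([ 506. , -159.6,   98.6]), array([ 516. , -157.4,  108.5])]
```

View pics/scene1z.png

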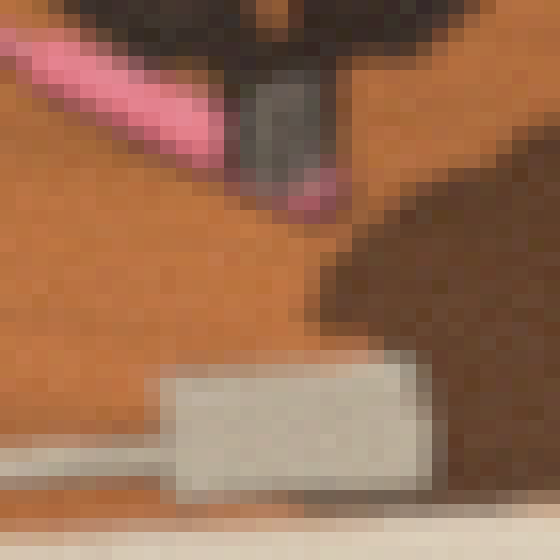

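View pics/scene2z.png

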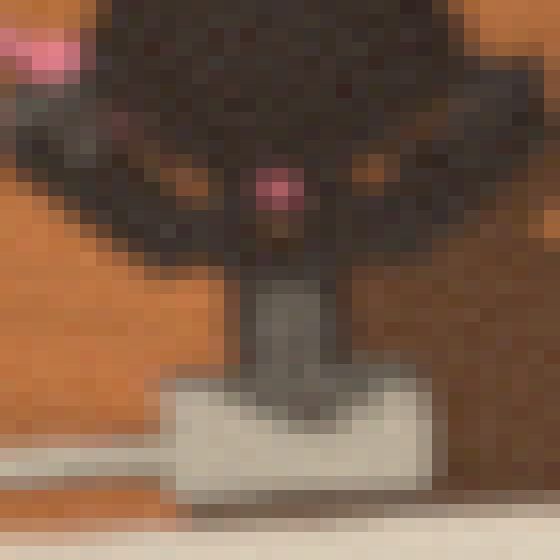

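```bash
python3 - <<'E'
from h import *
m=arm.camera_model("wrist");s=arm.state();p,d=arm.grab_frame("wrist");sc,ds,ms=grab("scene")
cv2.imwrite("pics/wrist3.png",p[:,:,::-1]);np.savez("w3.npz",p=p,d=d,**{k:np.array(m[k]) for k in("intrinsics","rvec","tvec")})
K=np.array(m["intrinsics"]);Rm=cv2.Rodrigues(np.array(m["rvec"]))[0];t=np.array(m["tvec"]).ravel()
def fe(u,v):
    x=(u-K[0,2])/K[0,0];y=(v-K[1,2])/K[1,1];th=np.hypot(x,y);k=np.tan(th)/th if th>1e-9 else 1
    z=d[v,u];return ((np.array([x*k*z,y*k*z,z])-t)@Rm).round(1)
print(K[0,0],"cam pos",(-Rm.T@t).round(1),"tcp",s["tcp_pos"].round(1))
for uv in [(280,100),(150,300),(235,235),(250,230),(325,235),(300,230),(440,180),(40,230)]: print(uv,fe(*uv))
print("fingers")
for v in range(238,300,4): print(v,[fe(u,v).tolist() for u in (272,280,288)])
E
```

```text
325.19226210127806 cam pos [ 442.9 -176.9  255.3] tcp [ 505.9 -161.1   88.8]
(280, 100) [ 424.9 -180.7   -1.3]
(150, 300) [ 629.1 -257.8   -0.9]
(235, 235) [ 501.7 -184.7  101.7]
(250, 230) [ 497.2 -178.   101.6]
(325, 235) [ 491.  -140.4  100. ]
(300, 230) [ 491.2 -153.6  100.9]
(440, 180) [449.7 -34.6   6.3]
(40, 230) [ 539.3 -315.5   90.3]
fingers
238 [[499.2, -166.1, 100.0], [497.7, -162.3, 101.3], [496.7, -158.4, 101.3]]
242 [[501.0, -165.7, 100.7], [500.1, -161.7, 100.5], [499.2, -157.8, 100.3]]
246 [[496.9, -166.4, 116.7], [495.7, -162.9, 117.6], [495.1, -159.3, 116.6]]
250 [[497.0, -166.2, 121.2], [496.0, -162.8, 121.5], [494.6, -159.6, 123.0]]
254 [[496.9, -166.2, 126.0], [495.8, -162.9, 126.5], [495.4, -159.4, 125.4]]
258 [[496.9, -166.1, 130.1], [496.0, -162.9, 130.3], [495.2, -159.6, 130.3]]
262 [[496.7, -166.1, 134.8], [496.0, -162.9, 134.4], [495.5, -159.6, 133.7]]
266 [[496.4, -166.0, 139.3], [495.2, -163.1, 140.1], [495.1, -159.9, 138.5]]
270 [[496.8, -165.9, 142.0], [495.9, -162.9, 142.1], [495.3, -159.9, 141.9]]
274 [[496.1, -165.9, 146.7], [496.2, -162.9, 145.1], [495.0, -160.1, 146.0]]
278 [[496.1, -165.9, 149.9], [495.9, -162.9, 148.9], [495.5, -160.0, 148.3]]
282 [[498.0, -165.4, 149.3], [496.8, -162.7, 150.3], [494.7, -160.3, 153.0]]
286 [[495.7, -165.8, 156.7], [498.5, -162.3, 150.1], [494.8, -160.4, 155.9]]
290 [[495.6, -165.8, 159.7], [500.1, -161.9, 150.2], [494.5, -160.6, 159.3]]
294 [[495.6, -165.8, 162.4], [501.5, -161.5, 150.7], [495.1, -160.4, 161.0]]
298 [[496.5, -165.5, 163.4], [503.5, -161.0, 150.1], [494.8, -160.6, 164.0]]
```

View pics/wrist3.png

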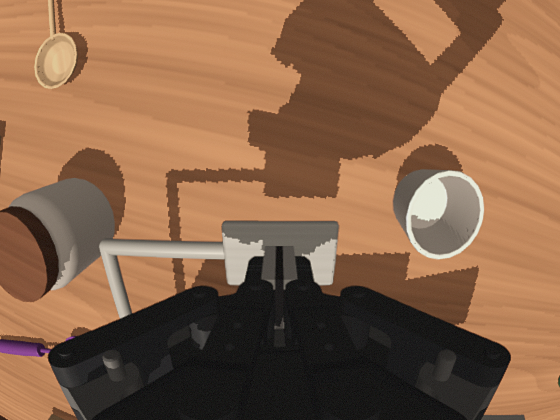

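The wrist depth puts the table at -1 and the plate at 100–101, so the cameras agree. The pads span z≈114–150 while the reported TCP is 89. Both the scene and wrist views therefore put the real fingertips about 24 mm above the reported TCP. With the pad centre near 132, the tip-to-grasp-point distance still fits the 19 mm given. Lateral position is good (pad centre ≈ 506.6,-160). I expect contact at a reported z of about 76, so I'll creep down.

>>> {"fn": "carry_out", "kwargs": {"motion": [{"x": 0, "y": 0, "z": 0.003, "twist": 0, "hand": 0}, {"x": 0, "y": 0, "z": 0.006, "twist": 0, "hand": 0}, {"x": 0, "y": 0, "z": 0.009, "twist": 0, "hand": 0}, {"x": 0, "y": 0, "z": 0.011, "twist": 0, "hand": 0}, {"x": 0, "y": 0, "z": 0.013, "twist": 0, "hand": 0}, {"x": 0, "y": 0, "z": 0.015, "twist": 0, "hand": 0}, {"x": 0, "y": 0, "z": 0.016, "twist": 0, "hand": 0}]}}

```text
t: 6.38
tcp_pos: [505.5, -161.2, 73.2]
eef_rot: [-0.125, 0.992, -0.001, -0.001]
ft_force: [-4.4, -0.1, 6.7]
opening: -0.3
```

```bash
python3 delta.py 5
```

```text
t 6.375 tcp [ 505.5 -161.2   73.2] op -0.3 F [-4.38 -0.09  6.74]
tool shift mm [-0.6 -0.1 68.2]
twist 0.00030363394898547114 approach [-0.002 -0.001 -1.   ] q [-0.53  0.49  1.55 -0.    1.11 -2.35]
```

Contact: 6.7 N at a reported z of 73, which confirms the offset (tips ≈ TCP+25). Full press is then near reported z≈2. I'll press slowly.

>>> {"fn": "carry_out", "kwargs": {"motion": [{"x": 0, "y": 0, "z": 0.002, "twist": 0, "hand": 0}, {"x": 0, "y": 0, "z": 0.005, "twist": 0, "hand": 0}, {"x": 0, "y": 0, "z": 0.009, "twist": 0, "hand": 0}, {"x": 0, "y": 0, "z": 0.013, "twist": 0, "hand": 0}, {"x": 0, "y": 0, "z": 0.017, "twist": 0, "hand": 0}, {"x": 0, "y": 0, "z": 0.021, "twist": 0, "hand": 0}, {"x": 0, "y": 0, "z": 0.025, "twist": 0, "hand": 0}, {"x": 0, "y": 0, "z": 0.029, "twist": 0, "hand": 0}, {"x": 0, "y": 0, "z": 0.033, "twist": 0, "hand": 0}, {"x": 0, "y": 0, "z": 0.037, "twist": 0, "hand": 0}, {"x": 0, "y": 0, "z": 0.04, "twist": 0, "hand": 0}, {"x": 0, "y": 0, "z": 0.042, "twist": 0, "hand": 0}]}}

```text
t: 7.88
tcp_pos: [505.1, -161.5, 31.6]
eef_rot: [-0.125, 0.992, -0.001, -0.001]
ft_force: [-3.0, -0.9, 5.6]
opening: 0.1
```

```bash
python3 delta.py 3;cat > look.py <<'E'
from h import *
import sys
k=sys.argv[1]
for n,(a,b,c,e) in (("scene",(140,290,180,350)),("top",(110,270,220,400))):
    p,d,m=grab(n); cv2.imwrite(f"pics/{n}_{k}.png",cv2.resize(p[a:b,c:e],None,fx=4 if n=="scene" else 3.5,fy=4 if n=="scene" else 3.5,interpolation=2)[:,:,::-1])
E
python3 look.py 4
```

```text
t 7.875 tcp [ 505.1 -161.5   31.6] op 0.1 F [-3.   -0.95  5.57]
tool shift mm [-1.   0.  28.6]
twist 0.0005069344047745616 approach [-0.002 -0.002 -1.   ] q [-0.53  0.54  1.6  -0.    1.   -2.35]
```

View pics/scene_4.png

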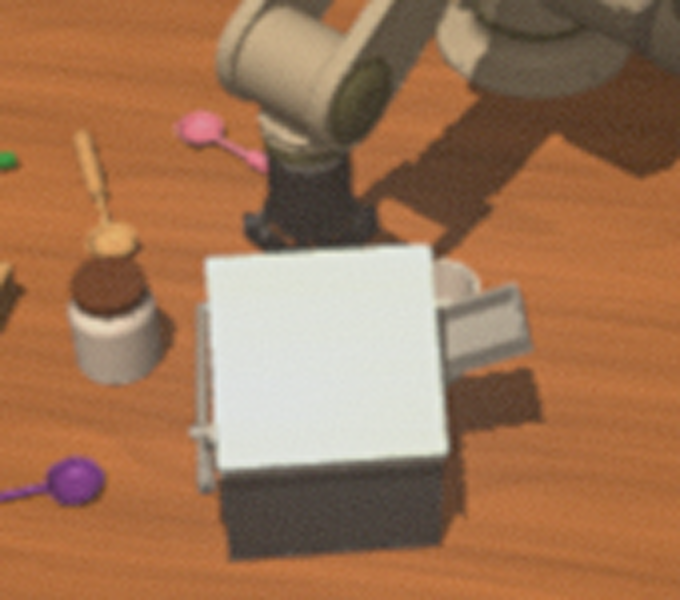

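The lid is half up and the ramp (crop 485,330) is empty, so the corks have rolled in. I'll press on to fully open and hold.

>>> {"fn": "carry_out", "kwargs": {"motion": [{"x": 0, "y": 0, "z": 0.003, "twist": 0, "hand": 0}, {"x": 0, "y": 0, "z": 0.007, "twist": 0, "hand": 0}, {"x": 0, "y": 0, "z": 0.011, "twist": 0, "hand": 0}, {"x": 0, "y": 0, "z": 0.015, "twist": 0, "hand": 0}, {"x": 0, "y": 0, "z": 0.019, "twist": 0, "hand": 0}, {"x": 0, "y": 0, "z": 0.022, "twist": 0, "hand": 0}, {"x": 0, "y": 0, "z": 0.025, "twist": 0, "hand": 0}, {"x": 0, "y": 0, "z": 0.027, "twist": 0, "hand": 0}, {"x": 0, "y": 0, "z": 0.027, "twist": 0, "hand": 0}, {"x": 0, "y": 0, "z": 0.027, "twist": 0, "hand": 0}, {"x": 0, "y": 0, "z": 0.027, "twist": 0, "hand": 0}, {"x": 0, "y": 0, "z": 0.027, "twist": 0, "hand": 0}]}}

```text
t: 9.48
tcp_pos: [506.4, -161.9, 5.4]
eef_rot: [-0.125, 0.992, -0.002, 0.0]
ft_force: [3.3, 1.2, 6.0]
opening: -0.5
```

```bash
python3 delta.py 3;python3 look.py 5
```

```text
t 9.475 tcp [ 506.4 -161.9    5.4] op -0.5 F [3.26 1.24 6.05]
tool shift mm [0.2 0.7 2.4]
twist 0.0002994160305391791 approach [ 0.001 -0.003 -1.   ] q [-0.53  0.58  1.62 -0.    0.93 -2.35]
```

View pics/scene_5.png

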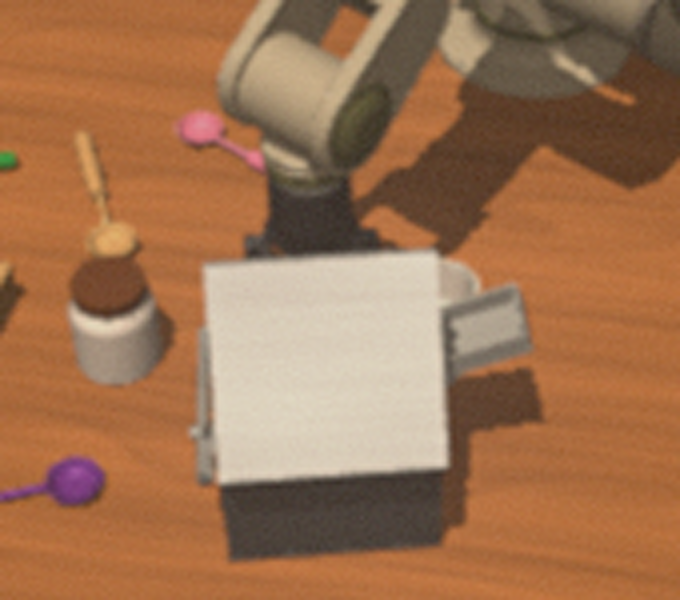

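View pics/top_5.png

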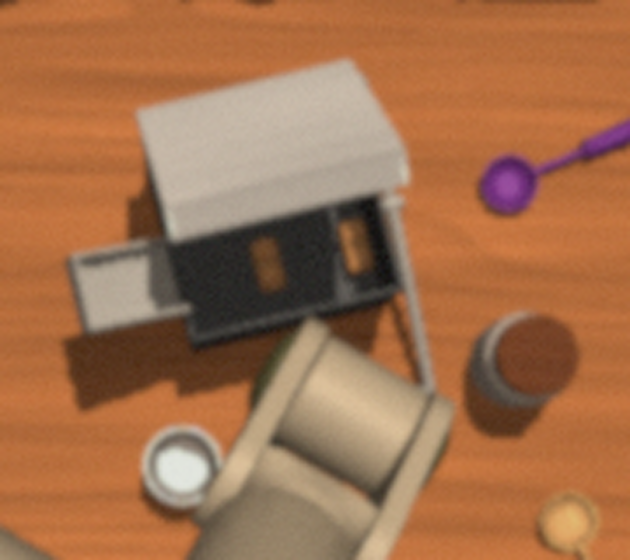

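The top view shows the lid swung back and both corks inside the bin (crop 268,262 and 352,245), with 6 N on the plate. I'll check the lid angle by a plane fit, then come up slowly.

```bash
python3 - <<'E'
from h import *
p,d,m=grab("scene")
vv,uu=np.mgrid[212:252,238:284]
q=world(d,m,uu.ravel(),vv.ravel());q=q[d[vv.ravel(),uu.ravel()]>0]
c=np.median(q,0);q=q[np.linalg.norm(q-c,axis=1)<150]
n=np.linalg.svd(q-q.mean(0))[2][2];print("lid tilt",np.arccos(abs(n[2])),"F",arm.state()["ft_force"].round(1))
E
```

```text
lid tilt 0.9061360825702846 F [2.5 1.4 5.8]
```

>>> {"fn": "carry_out", "kwargs": {"motion": [{"x": 0, "y": 0, "z": -0.001, "twist": 0, "hand": 0}, {"x": 0, "y": 0, "z": -0.003, "twist": 0, "hand": 0}, {"x": 0, "y": 0, "z": -0.006, "twist": 0, "hand": 0}, {"x": 0, "y": 0, "z": -0.009, "twist": 0, "hand": 0}, {"x": 0, "y": 0, "z": -0.012, "twist": 0, "hand": 0}, {"x": 0, "y": 0, "z": -0.015, "twist": 0, "hand": 0}, {"x": 0, "y": 0, "z": -0.018, "twist": 0, "hand": 0}, {"x": 0, "y": 0, "z": -0.021, "twist": 0, "hand": 0}, {"x": 0, "y": 0, "z": -0.024, "twist": 0, "hand": 0}, {"x": 0, "y": 0, "z": -0.027, "twist": 0, "hand": 0}, {"x": 0, "y": 0, "z": -0.029, "twist": 0, "hand": 0}, {"x": 0, "y": 0, "z": -0.03, "twist": 0, "hand": 0}]}}

```text
t: 11.12
tcp_pos: [506.0, -162.0, 35.8]
eef_rot: [-0.125, 0.992, -0.002, -0.0]
ft_force: [-4.7, -1.4, 6.1]
opening: -0.1
```

```bash
python3 delta.py 76
```

```text
t 11.125 tcp [ 506.  -162.    35.8] op -0.1 F [-4.71 -1.45  6.08]
tool shift mm [ -0.2   0.6 -40.2]
twist 0.00037321455061611886 approach [ 0.    -0.003 -1.   ] q [-0.53  0.54  1.59 -0.    1.01 -2.35]
```

The lid tilt was 0.91 rad while held. I'll continue up slowly.

>>> {"fn": "carry_out", "kwargs": {"motion": [{"x": 0, "y": 0, "z": -0.001, "twist": 0, "hand": 0}, {"x": 0, "y": 0, "z": -0.003, "twist": 0, "hand": 0}, {"x": 0, "y": 0, "z": -0.005, "twist": 0, "hand": 0}, {"x": 0, "y": 0, "z": -0.008, "twist": 0, "hand": 0}, {"x": 0, "y": 0, "z": -0.011, "twist": 0, "hand": 0}, {"x": 0, "y": 0, "z": -0.014, "twist": 0, "hand": 0}, {"x": 0, "y": 0, "z": -0.017, "twist": 0, "hand": 0}, {"x": 0, "y": 0, "z": -0.02, "twist": 0, "hand": 0}, {"x": 0, "y": 0, "z": -0.023, "twist": 0, "hand": 0}, {"x": 0, "y": 0, "z": -0.025, "twist": 0, "hand": 0}, {"x": 0, "y": 0, "z": -0.027, "twist": 0, "hand": 0}, {"x": 0, "y": 0, "z": -0.028, "twist": 0, "hand": 0}]}}

```text
t: 12.62
tcp_pos: [507.4, -161.8, 64.7]
eef_rot: [-0.125, 0.992, -0.002, 0.002]
ft_force: [2.5, 2.2, 5.1]
opening: 0.4
```

>>> {"fn": "carry_out", "kwargs": {"motion": [{"x": 0, "y": 0, "z": -0.001, "twist": 0, "hand": 0}, {"x": 0, "y": 0, "z": -0.002, "twist": 0, "hand": 0}, {"x": 0, "y": 0, "z": -0.004, "twist": 0, "hand": 0}, {"x": 0, "y": 0, "z": -0.006, "twist": 0, "hand": 0}, {"x": 0, "y": 0, "z": -0.008, "twist": 0, "hand": 0}, {"x": 0, "y": 0, "z": -0.01, "twist": 0, "hand": 0}, {"x": 0, "y": 0, "z": -0.012, "twist": 0, "hand": 0}, {"x": 0, "y": 0, "z": -0.014, "twist": 0, "hand": 0}, {"x": 0, "y": 0, "z": -0.016, "twist": 0, "hand": 0}, {"x": 0, "y": 0, "z": -0.018, "twist": 0, "hand": 0}, {"x": 0, "y": 0, "z": -0.02, "twist": 0, "hand": 0}, {"x": 0, "y": 0, "z": -0.022, "twist": 0, "hand": 0}]}}

```text
t: 14.12
tcp_pos: [507.3, -161.8, 86.8]
eef_rot: [-0.125, 0.992, -0.002, 0.002]
ft_force: [0.2, 0.2, 0.2]
opening: -0.1
```

```bash
python3 delta.py 160
```

```text
t 14.125 tcp [ 507.3 -161.8   86.8] op -0.1 F [0.17 0.17 0.24]
tool shift mm [  0.9   0.4 -73.2]
twist 0.00018562719331693955 approach [ 0.004 -0.004 -1.   ] q [-0.53  0.47  1.53 -0.    1.13 -2.35]
```

The fingers are off the plate. Next I'll move clear upward and back towards the robot (+tool x is roughly -world x).

>>> {"fn": "carry_out", "kwargs": {"motion": [{"x": 0, "y": 0, "z": -0.01, "twist": 0, "hand": 0}, {"x": 0, "y": 0, "z": -0.03, "twist": 0, "hand": 0}, {"x": 0, "y": 0, "z": -0.05, "twist": 0, "hand": 0}, {"x": 0.01, "y": 0, "z": -0.08, "twist": 0, "hand": 0}, {"x": 0.03, "y": 0, "z": -0.11, "twist": 0, "hand": 0}, {"x": 0.05, "y": 0, "z": -0.13, "twist": 0, "hand": 0}, {"x": 0.07, "y": 0, "z": -0.14, "twist": 0, "hand": 0}, {"x": 0.09, "y": 0, "z": -0.15, "twist": 0, "hand": 0}, {"x": 0.1, "y": 0, "z": -0.15, "twist": 0, "hand": 0}, {"x": 0.1, "y": 0, "z": -0.15, "twist": 0, "hand": 0}]}}

```text
t: 15.38
tcp_pos: [409.3, -186.2, 236.2]
eef_rot: [-0.125, 0.992, -0.002, 0.002]
ft_force: [-0.0, -0.9, 0.1]
opening: 0.2
```

```bash
python3 delta.py 160; python3 look.py 6; python3 - <<'E'
from h import *
p,d,m=grab("scene");f=np.load("scene0.npz")
e=d-f["d"];print("lid depth change",np.median(e[218:238,240:285]).round(2),"plate",np.median(e[204:208,253:265]).round(2))
D=np.abs(p.astype(int)-f["p"]).sum(2);D=cv2.GaussianBlur(D.astype(np.float32),(5,5),0)
n,l,s,c=cv2.connectedComponentsWithStats((D>60).astype(np.uint8));print([(c[i].round().tolist(),int(s[i,4])) for i in range(1,n) if s[i,4]>8])
E
```

```text
t 15.375 tcp [ 409.3 -186.2  236.2] op 0.2 F [-0.   -0.9   0.09]
tool shift mm [-99.7   0.4  76.4]
twist -0.0008013893819662776 approach [ 0.003 -0.003 -1.   ] q [-0.69  0.18  1.5  -0.    1.46 -2.51]
lid depth change 0.26 plate 0.47
[([348.0, 56.0], 10751), ([369.0, 54.0], 393), ([351.0, 67.0], 43), ([373.0, 73.0], 10), ([348.0, 144.0], 6855), ([457.0, 118.0], 723), ([436.0, 132.0], 16), ([294.0, 222.0], 148)]
```

View pics/scene_6.png

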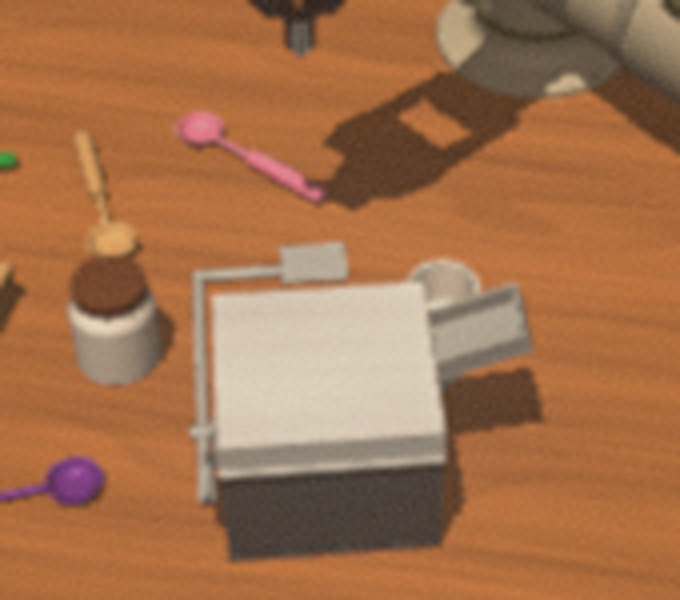

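The lid is shut, the plate is up and the ramp (crop 480,335) is empty. Besides the arm and its shadow, the only image change is the missing corks at (294,222), so I'm handing the job in.

```bash
python3 -c "
from cell import arm
print(arm.close_job())"
```

```text
the job is handed in; nothing more can be done
None
```

I pressed the lever plate with shut fingertips until the lid stood open and both corks rolled into the bin. I then let the lever up slowly, moved clear, and handed the job in at about 15.5 s. No verdict was reported.

**While open:** the lid measured 0.91 rad with about 6 N on the plate, held for over 0.5 s. The top view showed both corks inside the bin.

**Coming up:** the fingers rose at no more than about 24 mm/s. Force was still on the plate at the last reading before the final stretch and had gone to zero just above rest height. I did not measure the lid's closing speed directly.

**At the end:** the lid and plate were back within 0.5 mm of their starting depth. The ramp was empty. In the scene picture only the arm, its shadow and the corks had changed, so no other object had moved. With the lid shut, I could not see the corks again.

**One disagreement:** the real fingertips sat about 25 mm behind the reported TCP, so no force showed at the expected height. Both cameras agreed on this, and contact came at a reported z of about 75 instead of 100, so I steered by the cameras and the force. The 3 mm grasp-point limit rests on this. By the reported pose the grasp point would have been about 5 mm below the plate top, inside the forbidden zone. By the camera-measured pads it stayed about 19 mm above.

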